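# Arm the light box and hold the dish plate out over it

## Task

Arm the light box on its keypad by pressing the blue, then the yellow, then the green key fully down, one at a time, without pressing the red one. Then take the white plate by its black grip block and slide it outward along the slide bed, without lifting it, until its red line lies along the blue bed's outer edge, square to it and centred, with the dish still seated in its pocket; leave the dropper bottle, marker and timer alone. That far out the plate would tip by itself, so the program finishes while still holding it there, level and resting on the bed.

Things in the scene. Friction and masses are not known exactly. Their poses are not given: they have to be found in the camera images.
- slide_bed: fixed blue-painted slide bed, 130 mm wide (its x), 260 long (y), 60 high, flat top without rails. Origin on the worktop straight below the middle of its outer top edge; the bed covers y = 0 to 260 mm (inward), -y points out over the light box. The grey light box with a white window (130 x 120 mm, 31 mm high, centre at y = -135 mm) belongs to it
- bed_edge (a point): middle of the bed's outer top edge, 60 mm above the worktop, axes as slide_bed; the plate's red line has to come here
- plate: loose white plate, 110 mm wide (x), 300 long (y), 8 thick, about 0.36 kg, lying flat on the slide bed, slightly askew; origin at the centre of its underside. -y is the outer end with the round dish pocket, +y the inner end with the black grip block. It tips if its middle is well past the bed's edge and nobody holds it
- plate_line (a point): middle of the 3 mm wide red line across the plate, on the underside, 40 mm inward (+y) of the plate's origin, 190 mm from its outer end
- plate_grip (a point): centre of the upright black grip block on the plate: 26 mm wide (plate x), 40 mm long (plate y), 35 mm high, standing on the plate's top 125 mm inward (+y) of the plate's origin and 85 mm inward of the red line; this point is 25.5 mm above the plate's underside, the block's top 43 mm
- plate_pocket (a point): centre of the dish pocket on the plate's top, 95 mm outward (-y) of the plate's origin; a ring lip 4 mm high with about 2 mm of play round the dish
- dish: loose culture dish with pink filling, 91 mm across, 15 mm high, in the plate's pocket; origin at the centre of its underside
- keypad: fixed grey keypad panel with white face, 105 x 105 mm, 17 mm high, origin at the centre of its underside; four round spring keys in black housings stand on it at the corners of a 46 mm square (which colour is where differs each time)
- key_blue_top (a point): centre of the top face of the blue key (26 mm across), to be pressed first; it goes down with the key
- key_blue (a joint): travel of the blue key: 0 up, 0.006 m fully down (about 5 N), springs back when released
- key_yellow_top (a point): centre of the top face of the yellow key (26 mm across), to be pressed second; it goes down with the key
- key_yellow (a joint): travel of the yellow key: 0 up, 0.006 m fully down (about 5 N), springs back when released
- key_green_top (a point): centre of the top face of the green key (26 mm across), to be pressed third; it goes down with the key
- key_green (a joint): travel of the green key: 0 up, 0.006 m fully down (about 5 N), springs back when released
- key_red_top (a point): centre of the top face of the red key (26 mm across), cancels: must not be pressed; it goes down with the key
- key_red (a joint): travel of the red key: 0 up, 0.006 m fully down (about 5 N), springs back when released
- dropper: small amber dropper bottle with black cap, 33 mm across, 78 mm high, bystander; origin at the centre of its underside
- marker: lying white marker pen with red cap, 18 x 134 x 15 mm, bystander; origin under its centre
- timer: white bench timer, 62 x 66 x 18 mm, bystander; origin under its centre
There are look-alikes about, which are no part of the job. What is shaped like the dish but orange, purple or turquoise is not meant.

How it is judged:
By the outcome, as a careful person would: the job done as asked, in the order asked, and still so for the second after the job is handed in, while the arm keeps its last pose, push and grip.
It also fails if it takes over 61 s, if anything falls off the work surface, if the arm or the gripper's body presses on something with over 40 N, if the wrist force passes 120 N, or if a joint passes its speed limit or range.

## Robot

A 6-joint arm with a two-finger parallel gripper is mounted at the origin on a cart in front of the work surface, level with it; the furniture and walls round the work are solid. World frame = base frame: x ahead of the robot, y to its left, z up, the work surface at z = 0. Lengths are in mm, angles in rad, forces in N, time in s.
With the tool pointing down it reaches from about 350 to 975 mm from the base axis. Payload 4.9 kg.
Tool frame: the origin (TCP) lies midway between the tips of the shut fingers; the grasp point (between the pads) lies 19 mm behind it; z points along the fingers, y is the line along which they close (so a half turn about z gives the same grasp; the last joint's range is limited). The gripper opens to 85 mm and grips with 20 to 120 N. Pads are 22 mm wide; open, the fingers measure 114 mm over their backs; the gripper's body (76 mm by 85 mm) begins 54 mm behind the grasp point. The pads swing forward as they close: fully open they stand 13 mm farther back than shut.
Start: joints at [1.107, 0.053, 1.613, -0, 1.476, -0.119], TCP at [211.244, 588.198, 231.304] pointing down, gripper open.
Joint ranges: [-3.01, 3.01], [-1.01, 2.22], [0.06, 2.58], [-1.02, 4.17], [0.09, 2.62], [-3.14, 3.14]. Speed limits (rad/s): [2.57, 2.57, 3.14, 3.14, 3.14, 3.14].

## Interface

Orientations are given as a rotation vector (axis times angle).
In Python, from station import bot gives the robot as it stands.
- The arm moves only by the tool drive_tool, never from a script. Its arguments are lists of equal length, an entry for each row: "translation": the shift along the world's x, y, z in cm, a list of three; "twist": the turn, a rotation vector about the world's x, y, z in degrees, a list of three. A call has exactly 5 rows; each row is the pose to reach, as a shift and turn from the pose commanded when the call began; what a row does not reach only later rows make up. A row lasts 1/10 s, in which the tool goes at most 50 mm and 8.59 degrees, less where a joint would pass 70% of its speed; a pose out of reach is approached as far as the arm can. A call with a gripper value outside its range is refused whole. "jaw" is the finger opening in cm, from 0 to 8.54, set as the call begins (left out, the last holds). The fingers move at their own pace and stop on an object; "squeeze" is the grip in N (left out, the last holds). Time passes only in rows, so rows that repeat a pose let the fingers close, or fill a call up. It gives the time, the measured TCP pose, the force, the opening and the grip force at its end, in the units of the state.
- bot.sense(): the state, without advancing time (a new reading comes with each control period).
- bot.get_image(name): name is "side" or "top"; returns (picture, depth): 400x640x3 uint8, blue, green, red; 400x640 float32, mm along the optical axis (not along the pixel's ray), 0 where there is no reading.
- bot.camera_model(name): a dict with "fx", "fy", "cx", "cy" (pixels), "k1" (the pictures are not rectified: a ray, as slopes to the right and down, at radius r is drawn at 1 + k1 r^2 times it, then the intrinsics apply), "R" (3x3) and "t" (3): a world point X has camera coordinates R X + t. Camera axes: x right, y down, z forward; pixel columns grow to the right and rows downward; lengths in mm; the calibration is good to about 2 mm. A picture is of the moment at which its call begins. camera_model takes no time and is no camera call.
- bot.close_job(): hands the job in; it is judged then, once.
The state is a dict: "time_s": time; "joints": joint angles; "dq": joint speeds; "tau": joint torques, N m; "tool_pos": TCP position; "orientation": TCP orientation; "wrist_force": force on the tool from outside, world axes, zero at the start; "wrist_torque": the same for the moment, N m; "opening": opening from 0.0 (shut) to 1.0 (fully open); "finger_force": force on a finger pad.
Only numpy, scipy, OpenCV 4.12 (cv2) and the standard library are available. Lean on these libraries where they do the work, as an engineer would, in place of code of your own. Each camera call takes 0.05 s, during which the arm holds its last target. There are 200 camera calls.

## Working session

There is one attempt and no reset: what is moved stays moved. The work goes in short steps, Python scripts to look and compute and a tool call to move; the robot and the scene stay as the last step left them, time stands still between calls to the robot, and variables do not carry over. Pictures are saved under pics/ and viewed, at most 10 in all, crops included, and the job is handed in when it is done.

Besides the shell and the picture viewer there is one more tool, called after "Call:" by a JSON object that holds its "api" and its "payload", one argument or row to a line. drive_tool: Moves the arm, as the interface text tells. Its arguments: {"type":"object","properties":{"translation":{"type":"array"},"twist":{"type":"array"},"jaw":{"type":"number"},"squeeze":{"type":"number"}},"required":["translation","twist"]}

```bash
mkdir -p pics
cat > h.py <<'E'
import numpy as np, cv2
from station import bot
def grab(n):
    im,d=bot.get_image(n); return im,d,bot.camera_model(n)
def ray(m,u,v):
    K=np.array([[m['fx'],0,m['cx']],[0,m['fy'],m['cy']],[0,0,1.]])
    p=cv2.undistortPoints(np.array([[[u,v]]],float),K,np.array([m['k1'],0,0,0,0.]))[0,0]
    R=np.array(m['R']);t=np.array(m['t'])
    return -R.T@t, R.T@np.array([p[0],p[1],1.])
def onz(m,u,v,z):
    o,d=ray(m,u,v); return o+d*(z-o[2])/d[2]
def proj(m,X):
    c=np.array(m['R'])@np.array(X,float)+np.array(m['t']);x,y=c[0]/c[2],c[1]/c[2];s=1+m['k1']*(x*x+y*y)
    return m['fx']*x*s+m['cx'],m['fy']*y*s+m['cy']
E
python3 - <<'E'
from h import *
for n in('top','side'):
    im,d,m=grab(n);cv2.imwrite(f'pics/{n}0.png',im);np.savez(f'{n}0.npz',im=im,d=d);print(n,m)
s=bot.sense();print(s['tool_pos'],s['orientation'],s['time_s'])
E
```

```text
top {'fx': 418.0704766156319, 'fy': 418.0704766156319, 'cx': 326.2786555016098, 'cy': 199.25003027340674, 'k1': 0.03272764327812083, 'R': array([[-1.21967141e-02, -9.99925551e-01,  3.62833544e-04],
       [-9.97827583e-01,  1.21476287e-02, -6.47499013e-02],
       [ 6.47406732e-02, -1.15178135e-03, -9.97901457e-01]]), 't': array([ -64.17627645,  531.47988215, 1289.46561255])}
side {'fx': 395.91507872769154, 'fy': 395.91507872769154, 'cx': 322.938935960901, 'cy': 200.57164931771064, 'k1': -0.009800554862804827, 'R': array([[ 0.98589258, -0.16571279, -0.02356017],
       [-0.11431661, -0.56382479, -0.81794457],
       [ 0.12226007,  0.80909881, -0.5748144 ]]), 't': array([-520.40731264,   95.47995963, 1172.93593039])}
[210.99956384 587.6993053  230.15066123] [-5.38853951e-01 -3.09448893e+00  2.87689840e-03] 0.1
```

View pics/top0.png

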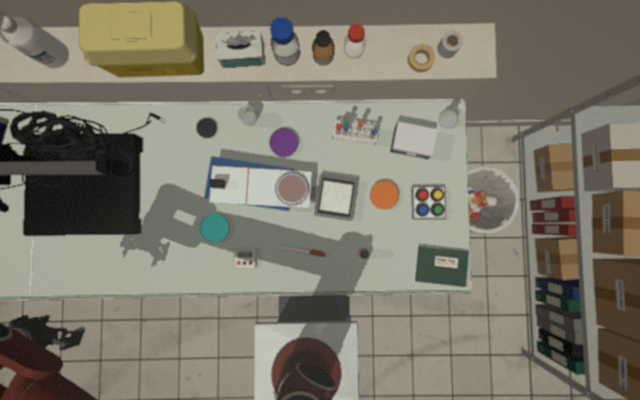

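View pics/side0.png

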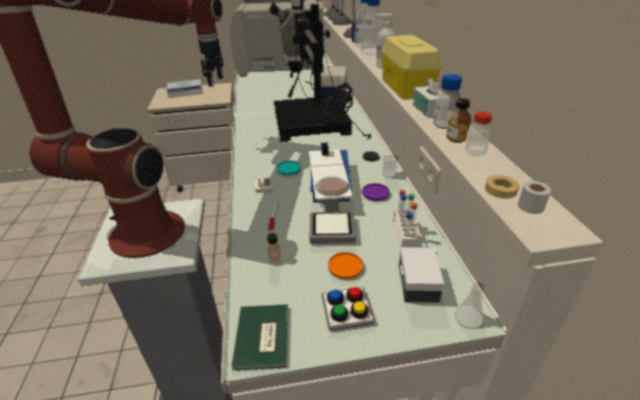

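Top view: the pink dish on the plate is at (293,188), with the grip block at (218,183) and the light box at (336,196). The keys are red (422,195), yellow (438,195), blue (422,209) and green (438,210). 
Possible mix-ups:
- Dish: purple (284,142), orange (385,194) and turquoise (214,228) discs. I take the pink one in the plate.
- Grip block: black puck (206,127) and dropper cap (364,253). I take the black block on the white plate.

Next I measure and make one close crop.

```bash
cat > meas.py <<'E'
from h import *
def tri(m1,p1,m2,p2):
    o1,d1=ray(m1,*p1);o2,d2=ray(m2,*p2)
    s=np.linalg.lstsq(np.c_[d1,-d2],o2-o1,rcond=None)[0]
    a,b=o1+d1*s[0],o2+d2*s[1];return (a+b)/2,np.linalg.norm(a-b)
H={'red':[(0,8),(172,180)],'yellow':[(20,33)],'green':[(45,80)],'blue':[(100,125)]}
def blob(im,rngs,box,smin=110,vmin=50):
    x0,y0,x1,y1=box;h=cv2.cvtColor(im[y0:y1,x0:x1],cv2.COLOR_BGR2HSV)
    k=sum(cv2.inRange(h,(a,smin,vmin),(b,255,255)) for a,b in rngs)
    n,l,s,c=cv2.connectedComponentsWithStats(k)
    i=1+np.argmax(s[1:,4]);return (c[i][0]+x0,c[i][1]+y0),s[i,4]
E
python3 - <<'E'
from meas import *
T=np.load('top0.npz');S=np.load('side0.npz');mt,ms=bot.camera_model('top'),bot.camera_model('side')
for k,r in H.items():
    a,na=blob(T['im'],r,(408,182,450,222));b,nb=blob(S['im'],r,(318,280,380,330))
    X,e=tri(mt,a,ms,b);print(k,np.round(a,1),na,np.round(b,1),nb,X.round(1),round(e,1))
a=cv2.resize(T['im'][150:220,200:360],None,fx=5,fy=5,interpolation=cv2.INTER_CUBIC)
b=cv2.resize(S['im'][135:250,290:370],None,fx=3,fy=3,interpolation=cv2.INTER_CUBIC)
c=np.zeros((600,800,3),np.uint8);c[:350]=cv2.resize(a,(800,350));cv2.imwrite('pics/c1.png',c[:350])
b=cv2.resize(S['im'][138:248,300:366],None,fx=5,fy=5,interpolation=cv2.INTER_CUBIC);cv2.imwrite('pics/c2.png',b)
# top depth of keypad & plate
print([ (u,v,T['d'][v,u]) for u,v in((430,202),(240,183),(218,183))])
E
```

```text
red [422.5 194.4] 70 [354.2 292.1] 116 [ 540.9 -367.5   33.5] 0.2
yellow [437.6 194.3] 73 [358.9 306.9] 146 [ 540.7 -413.4   35.5] 0.2
green [438.  209.3] 42 [338.6 309.8] 118 [ 494.5 -413.2   35.8] 0.4
blue [422.6 209.4] 54 [334.9 294.8] 103 [ 494.9 -366.7   33.1] 0.3
[(430, 202, np.float32(1307.519)), (240, 183, np.float32(1263.2133)), (218, 183, np.float32(1226.6362))]
```

View pics/c1.png

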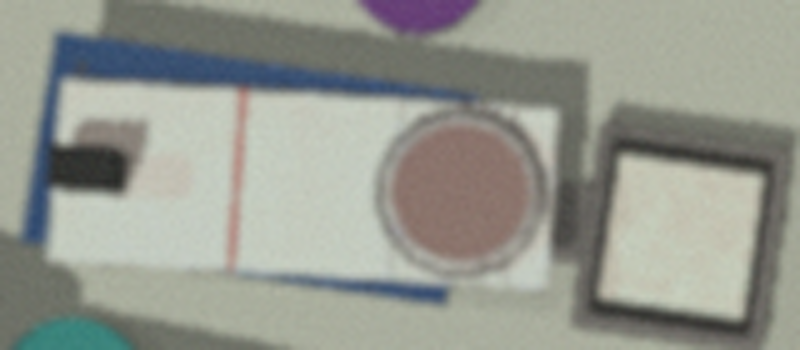

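View pics/c2.png

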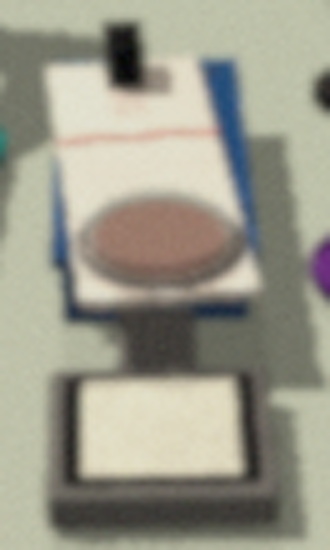

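The crop shows the chosen plate: grip block at crop (90,168), red line from (243,88) to (232,268), pink dish at (460,190), bed askew beneath it. I'm setting out for the keypad now and turning the tool towards the yaw the later grasp needs.

Call:
{"api": "drive_tool", "payload": {
  "translation": [
    [4,-3,0],
    [8,-6,0],
    [12,-9,0],
    [16,-12,0],
    [20,-15,0]
  ],
  "twist": [
    [0,0,-8],
    [0,0,-16],
    [0,0,-24],
    [0,0,-32],
    [0,0,-40]
  ],
  "jaw": 0,
  "squeeze": 40
}}

```text
time_s: 0.6
tool_pos: [412.3, 436.7, 230.8]
orientation: [-1.572, -2.72, 0.001]
wrist_force: [0.7, 0.8, 0.2]
opening: 0.145
finger_force: 0.0
```

Call:
{"api": "drive_tool", "payload": {
  "translation": [
    [1.7,-4.6,0],
    [3.4,-9.2,0],
    [5.1,-13.8,0],
    [6.8,-18.4,0],
    [8.5,-23,0]
  ],
  "twist": [
    [0,0,-7],
    [0,0,-14],
    [0,0,-21],
    [0,0,-28],
    [0,0,-35]
  ]
}}

```text
time_s: 1.1
tool_pos: [496.3, 206.2, 230.8]
orientation: [-2.317, -2.121, 0.001]
wrist_force: [0.8, 0.2, 0.1]
opening: 0.004
finger_force: 0.0
```

Call:
{"api": "drive_tool", "payload": {
  "translation": [
    [0,-5,0],
    [0,-10,0],
    [0,-15,0],
    [0,-20,0],
    [0,-25,0]
  ],
  "twist": [
    [0,0,0],
    [0,0,0],
    [0,0,0],
    [0,0,0],
    [0,0,0]
  ]
}}

```text
time_s: 1.6
tool_pos: [495.6, -43.7, 231.0]
orientation: [-2.311, -2.127, -0.0]
wrist_force: [0.5, 0.0, -0.2]
opening: 0.001
finger_force: 0.0
```

Run:
```python
from meas import *
T=np.load('top0.npz')['im'];S=np.load('side0.npz')['im'];mt,ms=bot.camera_model('top'),bot.camera_model('side')
def top(u,v): return (200+u/5-.4,150+v/5-.4)
def side(u,v): return (300+u/5-.4,138+v/5-.4)
for n,p,z in [('bed inner L',(58,36),60),('bed inner R',(26,240),60),('bed outer R',(447,301),60),
 ('pl in far',(63,80),68),('pl in near',(47,263),68),('pl out far',(559,107),68),('pl out near',(549,291),68),('line far',(243,88),68),('line near',(232,268),68),('dish',(460,192),83),
 ('lb1',(610,104),31),('lb2',(795,128),31),('lb3',(758,345),31),('lb4',(576,322),31)]:
    print(n,onz(mt,*top(*p),z).round(1)[:2])
print('side')
for n,p,z in [('pl in near',(45,65),68),('pl in far',(198,58),68),('pl out near',(75,300),68),('pl out far',(262,290),68),('line near',(57,141),68),('line far',(218,131),68),('bed outer near',(70,315),60),('bed outer far',(248,312),60),('lb near in',(50,375),31),('lb far in',(268,373),31)]:
    print(n,onz(ms,*side(*p),z).round(1)[:2])
```

```text
bed inner L [661.2 277. ]
bed inner R [537.3 295.6]
bed outer R [497.4  42.3]
pl in far [633.1 271.7]
pl in near [522.8 280.7]
pl out far [613.3 -26.8]
pl out near [502.3 -19.6]
line far [627.  163.6]
line near [518.4 170.2]
dish [561.2  32.1]
lb1 [619.7 -57.2]
lb2 [ 603.3 -171.8]
lb3 [ 469.1 -146.7]
lb4 [484.6 -34.7]
side
pl in near [524.8 284. ]
pl in far [634.7 271.4]
pl out near [501.6 -15.3]
pl out far [613.3 -27.2]
line near [517.8 174.2]
line far [627. 165.]
bed outer near [497.8 -18.8]
bed outer far [602.6 -36.9]
lb near in [481.9 -37.1]
lb far in [609.9 -60.8]
```

Call:
{"api": "drive_tool", "payload": {
  "translation": [
    [0,-5,0],
    [0,-10,0],
    [0,-15,0],
    [0,-20,0],
    [0,-25,0]
  ],
  "twist": [
    [0,0,0],
    [0,0,0],
    [0,0,0],
    [0,0,0],
    [0,0,0]
  ]
}}

```text
time_s: 2.1
tool_pos: [495.6, -293.7, 230.8]
orientation: [-2.312, -2.127, -0.0]
wrist_force: [-0.2, 0.0, 0.6]
opening: -0.002
finger_force: 0.0
```

Call:
{"api": "drive_tool", "payload": {
  "translation": [
    [0,-4,-2],
    [0,-7.3,-5],
    [0,-7.3,-10],
    [0,-7.3,-15],
    [0,-7.3,-17]
  ],
  "twist": [
    [0,0,0],
    [0,0,0],
    [0,0,0],
    [0,0,0],
    [0,0,0]
  ]
}}

```text
time_s: 2.6
tool_pos: [492.7, -362.2, 54.3]
orientation: [-2.305, -2.119, 0.001]
wrist_force: [-0.5, 1.2, -0.7]
opening: 0.003
finger_force: 0.0
```

Run:
```python
from meas import *
im,d,m=grab('side');s=bot.sense();print(s['tool_pos'],s['wrist_force'])
cv2.imwrite('pics/k1.png',cv2.resize(im[250:340,295:405],None,fx=6,fy=6,interpolation=cv2.INTER_CUBIC))
```

```text
[ 491.84508843 -361.18681736   52.37162007] [-1.36187691  0.38241373 -1.70936259]
```

View pics/k1.png

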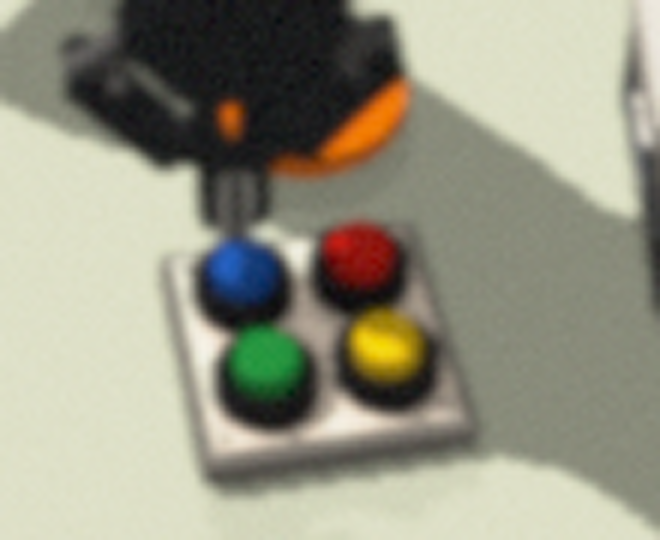

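The crop shows the shut fingertips at (235,225), right behind and above the blue key at (243,272). Yellow and green are in front and red is to the right. The pose reading was still moving, so I'll let it settle.

Call:
{"api": "drive_tool", "payload": {
  "translation": [
    [0,0,0],
    [0,0,0],
    [0,0,0],
    [0,0,0],
    [0,0,0]
  ],
  "twist": [
    [0,0,0],
    [0,0,0],
    [0,0,0],
    [0,0,0],
    [0,0,0]
  ]
}}

```text
time_s: 3.15
tool_pos: [497.0, -365.4, 62.9]
orientation: [2.31, 2.126, 0.0]
wrist_force: [0.7, 0.4, 0.3]
opening: -0.0
finger_force: 0.0
```

Call:
{"api": "drive_tool", "payload": {
  "translation": [
    [-0.1,-0.1,-1],
    [-0.1,-0.1,-2],
    [-0.1,-0.1,-2.6],
    [-0.1,-0.1,-3.0],
    [-0.1,-0.1,-3.0]
  ],
  "twist": [
    [0,0,0],
    [0,0,0],
    [0,0,0],
    [0,0,0],
    [0,0,0]
  ]
}}

```text
time_s: 3.65
tool_pos: [494.9, -365.6, 32.7]
orientation: [-2.309, -2.126, 0.001]
wrist_force: [-6.6, 4.7, 13.7]
opening: -0.001
finger_force: 6.7
```

Call:
{"api": "drive_tool", "payload": {
  "translation": [
    [0,0,-0.1],
    [0,0,-0.2],
    [0,0,-0.2],
    [0,0,-0.2],
    [0,0,-0.2]
  ],
  "twist": [
    [0,0,0],
    [0,0,0],
    [0,0,0],
    [0,0,0],
    [0,0,0]
  ]
}}

```text
time_s: 4.15
tool_pos: [495.0, -365.7, 32.6]
orientation: [-2.309, -2.126, 0.001]
wrist_force: [-8.8, 7.1, 22.5]
opening: -0.004
finger_force: 10.9
```

Run:
```python
from meas import *
T=np.load('top0.npz');m=bot.camera_model('top');R=np.array(m['R']);t=np.array(m['t'])
def X(u,v):
    o,d=ray(m,u,v); return (o+d*T['d'][v,u]).round(1)
for p in((422,194),(423,195),(438,194),(438,209),(422,209),(423,210),(430,202),(430,203),(429,195)): print(p,X(*p))
S=np.load('side0.npz')['im'];im,_,ms=grab('side')
for k,r in H.items(): print(k,blob(S,r,(318,280,380,330)),blob(im,r,(318,280,380,330)))
```

```text
(422, 194) [ 541.6 -364.1   42. ]
(423, 195) [ 538.7 -367.7   39.3]
(438, 194) [ 541.2 -413.8   38.7]
(438, 209) [ 495.3 -412.9   36.8]
(422, 209) [ 495.5 -362.3   44.1]
(423, 210) [ 492.7 -366.6   38.5]
(430, 202) [ 518.2 -394.3   16. ]
(430, 203) [ 515.1 -394.4   15. ]
(429, 195) [ 539.9 -390.9   19.3]
red ((np.float64(354.2068965517241), np.float64(292.12068965517244)), np.int32(116)) ((np.float64(354.69827586206895), np.float64(292.0431034482759)), np.int32(116))
yellow ((np.float64(358.9246575342466), np.float64(306.9178082191781)), np.int32(146)) ((np.float64(358.6620689655172), np.float64(307.2344827586207)), np.int32(145))
green ((np.float64(338.64406779661016), np.float64(309.8305084745763)), np.int32(118)) ((np.float64(338.624), np.float64(310.072)), np.int32(125))
blue ((np.float64(334.8543689320388), np.float64(294.8349514563107)), np.int32(103)) ((np.float64(334.5813953488372), np.float64(297.74418604651163)), np.int32(43))
```

Blue went fully down: the top was about 38.5 mm, the stop is at 32.6 mm, and force rose without further motion. Yellow next.

Call:
{"api": "drive_tool", "payload": {
  "translation": [
    [0,0,1.5],
    [0,0,3.1],
    [1.5,-1.5,3.1],
    [3.0,-3.0,3.1],
    [4.6,-4.6,3.1]
  ],
  "twist": [
    [0,0,0],
    [0,0,0],
    [0,0,0],
    [0,0,0],
    [0,0,0]
  ]
}}

```text
time_s: 4.7
tool_pos: [541.7, -412.1, 60.5]
orientation: [-2.311, -2.127, -0.0]
wrist_force: [0.3, 0.4, 0.1]
opening: -0.002
finger_force: 0.0
```

Call:
{"api": "drive_tool", "payload": {
  "translation": [
    [0,0,0],
    [0,0,0],
    [0,0,-0.5],
    [0,0,-1.0],
    [0,0,-1.6]
  ],
  "twist": [
    [0,0,0],
    [0,0,0],
    [0,0,0],
    [0,0,0],
    [0,0,0]
  ]
}}

```text
time_s: 5.2
tool_pos: [540.7, -411.2, 43.7]
orientation: [-2.311, -2.127, 0.0]
wrist_force: [0.1, -0.1, 0.0]
opening: -0.001
finger_force: 0.0
```

Call:
{"api": "drive_tool", "payload": {
  "translation": [
    [0,0,-0.6],
    [0,0,-1.2],
    [0,0,-1.5],
    [0,0,-1.5],
    [0,0,-1.5]
  ],
  "twist": [
    [0,0,0],
    [0,0,0],
    [0,0,0],
    [0,0,0],
    [0,0,0]
  ]
}}

```text
time_s: 5.7
tool_pos: [541.0, -411.5, 32.7]
orientation: [-2.309, -2.126, 0.001]
wrist_force: [-9.0, 7.8, 18.8]
opening: -0.001
finger_force: 9.2
```

Yellow is fully down: stop at 32.7 mm with 18.8 N. Green next, at (494.5, -413).

Call:
{"api": "drive_tool", "payload": {
  "translation": [
    [0,0,1.5],
    [0,0,3.1],
    [-1.5,0,3.1],
    [-3.0,0,3.1],
    [-4.6,-0.1,3.1]
  ],
  "twist": [
    [0,0,0],
    [0,0,0],
    [0,0,0],
    [0,0,0],
    [0,0,0]
  ]
}}

```text
time_s: 6.2
tool_pos: [495.1, -412.9, 60.9]
orientation: [2.31, 2.127, 0.0]
wrist_force: [-0.5, -0.6, 0.7]
opening: -0.003
finger_force: 0.0
```

Call:
{"api": "drive_tool", "payload": {
  "translation": [
    [0,0,0],
    [0,0,0],
    [0,0,-0.5],
    [0,0,-1.0],
    [0,0,-1.6]
  ],
  "twist": [
    [0,0,0],
    [0,0,0],
    [0,0,0],
    [0,0,0],
    [0,0,0]
  ]
}}

```text
time_s: 6.7
tool_pos: [495.7, -412.7, 43.7]
orientation: [-2.311, -2.128, -0.0]
wrist_force: [-0.9, 0.3, -0.3]
opening: 0.002
finger_force: 0.0
```

Call:
{"api": "drive_tool", "payload": {
  "translation": [
    [0,0,-0.6],
    [0,0,-1.2],
    [0,0,-1.5],
    [0,0,-1.6],
    [0,0,-1.6]
  ],
  "twist": [
    [0,0,0],
    [0,0,0],
    [0,0,0],
    [0,0,0],
    [0,0,0]
  ]
}}

```text
time_s: 7.2
tool_pos: [495.6, -412.7, 32.5]
orientation: [-2.31, -2.126, -0.0]
wrist_force: [-9.0, 9.0, 24.5]
opening: -0.002
finger_force: 11.7
```

Green is fully down too. Now over to the grip block at about (578, 252), with the jaw open.

Call:
{"api": "drive_tool", "payload": {
  "translation": [
    [0,0,3],
    [0,0,8],
    [0,0,13],
    [0,0,17],
    [0,0,19]
  ],
  "twist": [
    [0,0,0],
    [0,0,0],
    [0,0,0],
    [0,0,0],
    [0,0,0]
  ]
}}

```text
time_s: 7.7
tool_pos: [496.6, -414.2, 223.6]
orientation: [2.306, 2.122, 0.0]
wrist_force: [0.8, -1.0, -0.6]
opening: 0.001
finger_force: 0.0
```

Call:
{"api": "drive_tool", "payload": {
  "translation": [
    [0,4,0],
    [0.5,9,0],
    [1,14,0],
    [1.5,19,0],
    [2,24,0]
  ],
  "twist": [
    [0,0,0],
    [0,0,0],
    [0,0,0],
    [0,0,0],
    [0,0,0]
  ],
  "jaw": 7
}}

```text
time_s: 8.2
tool_pos: [514.9, -172.0, 217.8]
orientation: [-2.312, -2.127, -0.0]
wrist_force: [1.2, -0.6, 0.4]
opening: 0.818
finger_force: 0.0
```

Call:
{"api": "drive_tool", "payload": {
  "translation": [
    [0.5,4.9,0],
    [1,9.8,0],
    [1.5,14.7,0],
    [2,19.6,0],
    [2.5,24.5,0]
  ],
  "twist": [
    [0,0,0],
    [0,0,0],
    [0,0,0],
    [0,0,0],
    [0,0,0]
  ]
}}

```text
time_s: 8.7
tool_pos: [540.0, 73.2, 218.0]
orientation: [2.311, 2.127, 0.0]
wrist_force: [0.6, -0.3, -0.2]
opening: 0.821
finger_force: 0.0
```

Call:
{"api": "drive_tool", "payload": {
  "translation": [
    [1,4.5,0],
    [2,9,0],
    [2.9,13,0],
    [3.6,16,0],
    [3.8,18,0]
  ],
  "twist": [
    [0,0,0],
    [0,0,0],
    [0,0,0.3],
    [0,0,0.6],
    [0,0,0.8]
  ]
}}

```text
time_s: 9.2
tool_pos: [578.2, 253.6, 217.5]
orientation: [-2.294, -2.146, 0.001]
wrist_force: [-0.0, -0.5, 1.0]
opening: 0.816
finger_force: 0.0
```

Run:
```python
from meas import *
T=np.load('top0.npz');m=bot.camera_model('top')
im=T['im'];g=cv2.cvtColor(im,cv2.COLOR_BGR2GRAY)
k=(g[170:196,206:232]<60).astype(np.uint8);n,l,s,c=cv2.connectedComponentsWithStats(k);i=1+np.argmax(s[1:,4])
print(c[i]+[206,170],s[i]);
for v in range(178,189):
  for u in (212,216,220,224): 
    o,d=ray(m,u,v);print((o+d*T['d'][v,u]).round(0),end=' ')
  print()
s=bot.sense();print(s['tool_pos'],s['orientation'],s['joints'])
```

```text
[216.71578947 182.96842105] [ 4 10 15  7 95]
[596. 273.  64.] [596. 261.  65.] [595. 248.  67.] [595. 236.  69.] 
[589. 264.  99.] [588. 251. 102.] [588. 240. 101.] [592. 236.  69.] 
[586. 263. 102.] [586. 252. 100.] [585. 239. 106.] [587. 232.  86.] 
[583. 264.  99.] [582. 251. 104.] [582. 239. 102.] [583. 229.  96.] 
[580. 262. 104.] [580. 251. 102.] [579. 239. 106.] [580. 230.  95.] 
[577. 262. 104.] [577. 251. 101.] [577. 241.  97.] [578. 231.  89.] 
[574. 263. 102.] [574. 251. 103.] [574. 240.  99.] [575. 231.  87.] 
[571. 263. 103.] [571. 251. 104.] [571. 240. 100.] [572. 230.  92.] 
[568. 263. 103.] [568. 251. 102.] [568. 240.  98.] [569. 232.  83.] 
[565. 264.  98.] [565. 250. 106.] [564. 238. 106.] [566. 232.  84.] 
[565. 271.  71.] [563. 255.  86.] [563. 243.  88.] [563. 232.  86.] 
[578.23043958 253.55605071 217.45556393] [-2.29426274e+00 -2.14557799e+00  5.34895180e-04] [2.95370294e-01 7.64381544e-02 1.61128764e+00 2.02344891e-04
 1.45434501e+00 3.62299228e-01]
```

Call:
{"api": "drive_tool", "payload": {
  "translation": [
    [-0.1,-0.2,-3],
    [-0.1,-0.2,-6],
    [-0.1,-0.2,-8],
    [-0.1,-0.2,-9],
    [-0.1,-0.2,-9]
  ],
  "twist": [
    [0,0,0],
    [0,0,0],
    [0,0,0],
    [0,0,0],
    [0,0,0]
  ]
}}

```text
time_s: 9.7
tool_pos: [576.0, 248.8, 126.0]
orientation: [-2.296, -2.142, 0.005]
wrist_force: [0.8, -0.4, -0.2]
opening: 0.819
finger_force: 0.0
```

Call:
{"api": "drive_tool", "payload": {
  "translation": [
    [0,0,-1.5],
    [0,0,-3],
    [0,0,-4.2],
    [0,0,-5],
    [0,0,-5.3]
  ],
  "twist": [
    [0,0,0],
    [0,0,0],
    [0,0,0],
    [0,0,0],
    [0,0,0]
  ]
}}

```text
time_s: 10.2
tool_pos: [576.3, 248.9, 73.6]
orientation: [-2.296, -2.143, 0.003]
wrist_force: [0.9, -0.1, 0.2]
opening: 0.819
finger_force: 0.0
```

Call:
{"api": "drive_tool", "payload": {
  "translation": [
    [0,0,0],
    [0,0,0],
    [0,0,0],
    [0,0,0],
    [0,0,0]
  ],
  "twist": [
    [0,0,0],
    [0,0,0],
    [0,0,0],
    [0,0,0],
    [0,0,0]
  ]
}}

```text
time_s: 10.7
tool_pos: [577.4, 249.3, 75.8]
orientation: [2.296, 2.143, 0.001]
wrist_force: [-0.5, 0.3, -0.2]
opening: 0.821
finger_force: 0.0
```

Run:
```python
from meas import *
im,d,m=grab('side');s=bot.sense();print(s['tool_pos'],s['wrist_force'])
cv2.imwrite('pics/g1.png',cv2.resize(im[100:210,270:400],None,fx=5,fy=5,interpolation=cv2.INTER_CUBIC))
```

```text
[577.31295173 249.28100752  75.6522993 ] [-0.90623709  0.08007479  0.06542965]
```

View pics/g1.png

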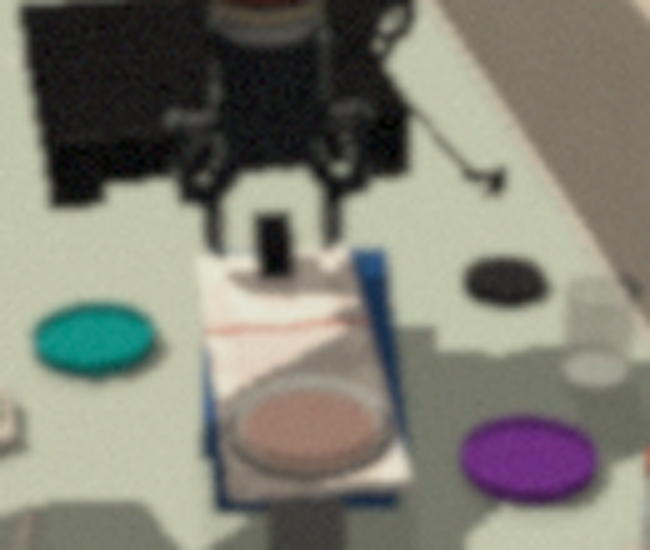

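The fingers at crop (213,225) and (332,225) straddle the block at (273,243). Closing.

Call:
{"api": "drive_tool", "payload": {
  "translation": [
    [0,0,0],
    [0,0,0],
    [0,0,0],
    [0,0,0],
    [0,0,0]
  ],
  "twist": [
    [0,0,0],
    [0,0,0],
    [0,0,0],
    [0,0,0],
    [0,0,0]
  ],
  "jaw": 1.5,
  "squeeze": 60
}}

```text
time_s: 11.25
tool_pos: [577.4, 249.3, 75.5]
orientation: [2.297, 2.143, 0.001]
wrist_force: [0.2, -0.9, 0.5]
opening: 0.297
finger_force: 60.5
```

Call:
{"api": "drive_tool", "payload": {
  "translation": [
    [0,0,0],
    [0,0,0],
    [0,0,0],
    [0,0,0],
    [0,0,0]
  ],
  "twist": [
    [0,0,0],
    [0,0,0],
    [0,0,0],
    [0,0,0],
    [0,0,0]
  ]
}}

```text
time_s: 11.75
tool_pos: [577.4, 249.3, 75.5]
orientation: [2.297, 2.143, 0.001]
wrist_force: [1.2, 0.0, 2.6]
opening: 0.293
finger_force: 60.5
```

Call:
{"api": "drive_tool", "payload": {
  "translation": [
    [0,-0.5,0],
    [0,-1.5,0],
    [0,-2.7,0],
    [0,-4,0],
    [-0.1,-5.3,0]
  ],
  "twist": [
    [0,0,-0.3],
    [0,0,-0.8],
    [0,0,-1.4],
    [0,0,-2.0],
    [0,0,-2.6]
  ]
}}

```text
time_s: 12.25
tool_pos: [576.3, 195.0, 75.5]
orientation: [-2.346, -2.089, -0.001]
wrist_force: [0.5, 4.1, 2.7]
opening: 0.291
finger_force: 60.6
```

Call:
{"api": "drive_tool", "payload": {
  "translation": [
    [0,-1.3,0],
    [-0.1,-2.6,0],
    [-0.1,-3.8,0],
    [-0.1,-4.8,0],
    [-0.2,-5.3,0]
  ],
  "twist": [
    [0,0,-0.6],
    [0,0,-1.2],
    [0,0,-1.8],
    [0,0,-2.2],
    [0,0,-2.4]
  ]
}}

```text
time_s: 12.75
tool_pos: [574.4, 142.1, 75.5]
orientation: [2.389, 2.039, 0.001]
wrist_force: [0.8, 4.0, 2.7]
opening: 0.295
finger_force: 60.7
```

Call:
{"api": "drive_tool", "payload": {
  "translation": [
    [0,0,0],
    [0,0,0],
    [0,0,0],
    [0,0,0],
    [0,0,0]
  ],
  "twist": [
    [0,0,0],
    [0,0,0],
    [0,0,0],
    [0,0,0],
    [0,0,0]
  ]
}}

```text
time_s: 13.25
tool_pos: [574.3, 141.7, 75.5]
orientation: [2.386, 2.04, -0.004]
wrist_force: [-0.2, -5.7, 6.6]
opening: 0.293
finger_force: 61.0
```

Run:
```python
from meas import *
im,d,m=grab('side');it,dt,mt=grab('top');s=bot.sense();print(s['tool_pos'],s['wrist_force'])
np.savez('s2.npz',im=im,d=d);np.savez('t2.npz',im=it,d=dt)
a=cv2.resize(im[150:260,290:370],None,fx=5,fy=5,interpolation=cv2.INTER_CUBIC)
b=cv2.resize(it[145:230,250:330],None,fx=5,fy=5,interpolation=cv2.INTER_CUBIC)
c=np.zeros((550,800,3),np.uint8);c[:550,:400]=a;c[:425,400:]=b;cv2.imwrite('pics/p1.png',c)
```

```text
[574.26907388 141.74274674  75.49201683] [ 0.25180339 -6.25169643  5.29256393]
```

View pics/p1.png

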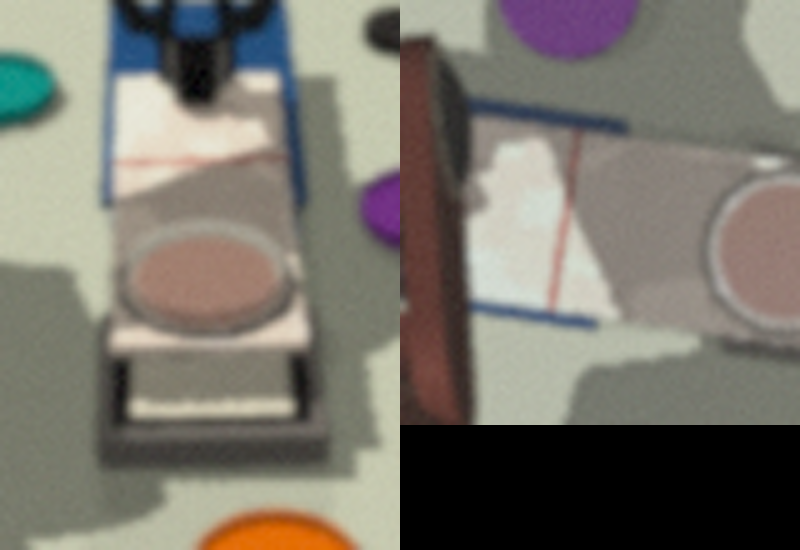

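The plate follows and the dish is still seated. In the top panel the red line runs from (577,132) to (553,312), and the bed's outer corners are at (628,127) and (597,323). Measuring what's left to go.

Run:
```python
from meas import *
T=np.load('t2.npz')['im'];S=np.load('s2.npz')['im'];mt,ms=bot.camera_model('top'),bot.camera_model('side')
def top(u,v): return (250+(u-400)/5-.4,145+v/5-.4)
def side(u,v): return (290+u/5-.4,150+v/5-.4)
P={}
for n,p,z in [('edge far',(629,124),60),('edge near',(597,325),60),('far strip in',(470,99),60),('near strip in',(472,313),60),('line far',(577,132),68),('line near',(553,311),68)]:
    P[n]=onz(mt,*top(*p),z)[:2];print(n,P[n].round(1))
yw=lambda a,b:np.degrees(np.arctan2(*(P[a]-P[b])[::-1])).round(2)
print('edge yaw',yw('edge far','edge near'),'line yaw',yw('line far','line near'),'strips',[np.degrees(np.arctan2(*(P[a]-P[b]))).round(2) for a,b in(('far strip in','edge far'),('near strip in','edge near'))])
E_=(P['edge far']+P['edge near'])/2;L=(P['line far']+P['line near'])/2;print('E',E_,'L',L,'E-L',E_-L,np.linalg.norm(P['edge far']-P['edge near']))
for n,p,z in [('line near',(117,163),68),('line far',(283,157),68),('edge near bottom',(103,205),60),('edge far',(306,205),60),('pl out near',(108,335),68),('pl out far',(311,340),68)]: print(n,onz(ms,*side(*p),z)[:2].round(1))
# blue mask extents by row, both strips
h=cv2.cvtColor(T,cv2.COLOR_BGR2HSV);k=cv2.inRange(h,(100,90,40),(125,255,255));
for v in range(162,214):
    x=np.flatnonzero(k[v,262:300]); 
    if len(x): print(v,x.min()+262,x.max()+262,len(x))
```

```text
edge far [619.8  22. ]
edge near [498.   42.3]
far strip in [636.2 118.4]
near strip in [506.1 117.6]
line far [614.2  52.8]
line near [506.4  67.9]
edge yaw -9.42 line yaw -7.93 strips [np.float64(9.66), np.float64(6.2)]
E [558.89739507  32.14449419] L [560.30108401  60.35389766] E-L [ -1.40368894 -28.20940347] 123.53800691182859
line near [509.4  70.6]
line far [613.7  56.3]
edge near bottom [495.4  36.8]
edge far [618.6  11.5]
pl out near [ 478.4 -105.8]
pl out far [ 588.5 -132.4]
166 264 270 7
167 272 277 6
168 278 282 5
169 285 290 4
207 272 272 1
208 278 278 1
209 285 286 2
```

Call:
{"api": "drive_tool", "payload": {
  "translation": [
    [0,-0.5,0],
    [0,-1.1,0],
    [-0.1,-1.8,0],
    [-0.1,-2.4,0],
    [-0.1,-2.7,0]
  ],
  "twist": [
    [0,0,0],
    [0,0,0],
    [0,0,0],
    [0,0,0],
    [0,0,0]
  ]
}}

```text
time_s: 13.85
tool_pos: [573.2, 116.8, 75.5]
orientation: [-2.387, -2.041, -0.002]
wrist_force: [0.8, 5.3, 5.5]
opening: 0.291
finger_force: 61.0
```

Call:
{"api": "drive_tool", "payload": {
  "translation": [
    [0,0,0],
    [0,0,0],
    [0,0,0],
    [0,0,0],
    [0,0,0]
  ],
  "twist": [
    [0,0,0],
    [0,0,0],
    [0,0,0],
    [0,0,0],
    [0,0,0]
  ]
}}

```text
time_s: 14.35
tool_pos: [573.2, 116.4, 75.5]
orientation: [2.388, 2.042, 0.0]
wrist_force: [0.2, 2.8, 5.4]
opening: 0.294
finger_force: 60.9
```

Run:
```python
from meas import *
def avg(n,k=6):
    L=[bot.get_image(n) for _ in range(k)];return np.mean([a for a,_ in L],0).astype(np.uint8),np.mean([b for _,b in L],0)
im,d=avg('side');it,dt=avg('top');s=bot.sense();print(s['time_s'],s['tool_pos'],s['orientation'],s['wrist_force'],s['wrist_torque'])
np.savez('s3.npz',im=im,d=d);np.savez('t3.npz',im=it,d=dt)
a=cv2.resize(im[160:220,305:365],None,fx=7,fy=7,interpolation=cv2.INTER_CUBIC)
b=cv2.resize(it[155:220,258:312],None,fx=7,fy=7,interpolation=cv2.INTER_CUBIC)
c=np.zeros((455,800,3),np.uint8);c[:420,:420]=a;c[:,420:798]=b;cv2.imwrite('pics/p2.png',c)
```

```text
14.95 [573.20804955 116.41514691  75.51903325] [2.38776110e+00 2.04158421e+00 1.29377501e-04] [-0.25843945  2.08751612  4.59318303] [ 0.34943295 -0.00437126 -0.04594632]
```

View pics/p2.png

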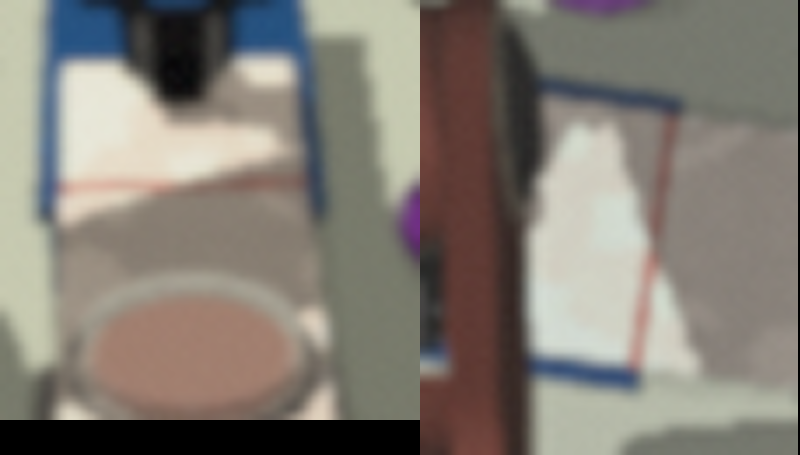

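Top panel: the red line runs from (673,112) to (636,366), within a few mm of the bed corners at (682,105) and (638,385). The strips look even and the dish is seated. I'll get a sub-pixel figure next.

Run:
```python
from meas import *
T=np.load('t3.npz')['im'].astype(float);mt=bot.camera_model('top')
b=T[:,:,0]-T[:,:,2]; r=T[:,:,2]-(T[:,:,0]+T[:,:,1])/2
# red ridge
pts=[]
for v in range(172,207):
    w=r[v,286:298];w=np.clip(w-np.median(w)-4,0,None)
    if w.sum()>8: pts.append((np.sum(w*np.arange(286,298))/w.sum(),v))
P=np.array([onz(mt,u,v,68)[:2] for u,v in pts]);c,s=np.polyfit(P[:,0],P[:,1],1)[::-1]
res=P[:,1]-(c+s*P[:,0]);g=abs(res)<2.5;c,s=np.polyfit(P[g,0],P[g,1],1)[::-1]
print('line yaw',np.degrees(np.arctan(s)),g.sum(),len(P),P[g,0].min(),P[g,0].max(),np.std(res[g]))
# blue strips: resample in world plane z=60 in a bed frame guess yaw -9
th=np.radians(-9);ex=np.array([np.cos(th),np.sin(th)]);ey=np.array([-np.sin(th),np.cos(th)]);E=np.array([560,31.])
xs=np.arange(-80,81,1.);ys=np.arange(-15,60,1.)
def samp(f,z):
    U=np.array([[proj(mt,[*(E+x*ex+y*ey),z]) for x in xs] for y in ys],np.float32)
    return cv2.remap(f.astype(np.float32),U[...,0],U[...,1],cv2.INTER_CUBIC)
B=samp(b,60)
for lo,hi,n in((-75,-50,'near'),(50,75,'far')):
    m=(xs>=lo)&(xs<=hi);base=np.median(B[:10,m]);sig=np.clip(B[:,m]-base,0,None)
    p=sig.sum(1);print(n,'prof',dict(zip(ys[5:35:2].astype(int),p[5:35:2].astype(int))))
    q=B[(ys>15)&(ys<40)][:,m].mean(0);print(' across',dict(zip(xs[m].astype(int),q.astype(int))))
for x in(-50,0,50):
    X=E[0]+x*ex[0]; 
    # line in bed frame at this x'
    for _ in range(3):
        Y=c+s*X; q=np.array([X,Y])-E; X+= (x-q@ex)
    print('line y\' at x\'',x,round(q@ey,2))
# line ends
R=samp(r,68);iy=[np.argmax(R[5:30,i])+5 for i in range(len(xs))]
W=samp(T[:,:,2],68);i=np.argmin(abs(ys-6));print('red ch. row y=8 near', W[i+4,:35].astype(int),'far',W[i+4,-35:].astype(int))
```

```text
line yaw -8.798189054262735 34 34 508.45694246719904 610.9126166734698 0.40829499436932953
near prof {np.int64(-10): np.int64(4), np.int64(-8): np.int64(16), np.int64(-6): np.int64(30), np.int64(-4): np.int64(43), np.int64(-2): np.int64(42), np.int64(0): np.int64(86), np.int64(2): np.int64(199), np.int64(4): np.int64(337), np.int64(6): np.int64(467), np.int64(8): np.int64(555), np.int64(10): np.int64(636), np.int64(12): np.int64(707), np.int64(14): np.int64(723), np.int64(16): np.int64(725), np.int64(18): np.int64(718)}
 across {np.int64(-75): np.int64(-13), np.int64(-74): np.int64(-13), np.int64(-73): np.int64(-13), np.int64(-72): np.int64(-12), np.int64(-71): np.int64(-12), np.int64(-70): np.int64(-10), np.int64(-69): np.int64(-6), np.int64(-68): np.int64(0), np.int64(-67): np.int64(7), np.int64(-66): np.int64(18), np.int64(-65): np.int64(29), np.int64(-64): np.int64(41), np.int64(-63): np.int64(51), np.int64(-62): np.int64(58), np.int64(-61): np.int64(60), np.int64(-60): np.int64(56), np.int64(-59): np.int64(48), np.int64(-58): np.int64(37), np.int64(-57): np.int64(26), np.int64(-
[... 1032 characters left out ...]
64): np.int64(6), np.int64(65): np.int64(1), np.int64(66): np.int64(-2), np.int64(67): np.int64(-5), np.int64(68): np.int64(-6), np.int64(69): np.int64(-7), np.int64(70): np.int64(-8), np.int64(71): np.int64(-8), np.int64(72): np.int64(-8), np.int64(73): np.int64(-7), np.int64(74): np.int64(-7), np.int64(75): np.int64(-7)}
line y' at x' -50 4.22
line y' at x' 0 4.4
line y' at x' 50 4.57
red ch. row y=8 near [181 181 181 181 181 181 181 182 180 178 175 167 153 140 124 102  86  71
  60  56  61  75  93 114 139 155 172 188 197 201 207 207 206 206 206] far [131 131 132 132 129 124 118 110  99  89  80  70  65  64  68  74  84  94
 101 107 113 115 115 116 117 117 117 117 118 118 118 118 117 117 117]
```

Run:
```python
from meas import *
mt=bot.camera_model('top');ms=bot.camera_model('side')
th=np.radians(-9);ex=np.array([np.cos(th),np.sin(th)]);ey=np.array([-np.sin(th),np.cos(th)]);E=np.array([560,31.])
def samp(f,m,xs,ys,z):
    U=np.array([[proj(m,[*(E+x*ex+y*ey),z]) for x in xs] for y in ys],np.float32)
    return cv2.remap(f.astype(np.float32),U[...,0],U[...,1],cv2.INTER_CUBIC)
def cross(p,c):  # outermost half-level crossing, p runs outside->inside
    base=np.median(p[:6]);pk=p.max();h=(base+pk)/2;i=np.argmax(p>h)
    return c[i-1]+(h-p[i-1])/(p[i]-p[i-1])*(c[i]-c[i-1])
def fit(a,b,n):
    a,b=np.array(a),np.array(b);k,c=np.polyfit(a,b,1);g=abs(b-k*a-c)<1.5;k,c=np.polyfit(a[g],b[g],1);print(n,'slope deg',np.degrees(np.arctan(k)).round(2),'at 0:',c.round(2),g.sum(),len(a))
for nm,f,m in(('top','t0','t'),('side','s','s')):
    I=np.load('top0.npz' if nm=='top' else 's3.npz')['im'].astype(float);m=mt if nm=='top' else ms
    b=I[:,:,0]-I[:,:,2]
    if nm=='top':
        xs=np.arange(85,40,-1.);ys=np.arange(60,250,3.);B=samp(b,m,xs,ys,60);fit(ys,[cross(p,xs) for p in B],'top far side x(y)')
        ys=np.arange(285,235,-1.);xs=np.arange(-60,61,3.);B=samp(b,m,xs,ys,60);fit(xs,[cross(p,ys) for p in B.T],'top inner edge y(x)')
    else:
        for sg in(1,-1):
            xs=sg*np.arange(85,50,-1.);ys=np.arange(10,200,4.);B=samp(b,m,xs,ys,60);fit(ys,[cross(p,xs) for p in B],f'side {sg} x(y)')
        r=I[:,:,2]-(I[:,:,0]+I[:,:,1])/2
        xs=np.arange(-48,49,3.);ys=np.arange(-8,20,.5);R=samp(r,m,xs,ys,68);fit(xs,[ys[np.argmax(p)] for p in R.T],'side red y(x)')
        for lo,hi in((-64,-58),(58,64)):
            B=samp(b,m,np.arange(lo,hi+1.),np.arange(-30,30,1.),60).mean(1);g=samp(I.mean(2),m,np.arange(lo,hi+1.),np.arange(-30,30,1.),60).mean(1)
            print(lo,B[::2].astype(int),g[::2].astype(int))
```

```text
top far side x(y) slope deg 0.1 at 0: 63.33 64 64
top inner edge y(x) slope deg -0.17 at 0: 260.4 41 41
side 1 x(y) slope deg -0.61 at 0: 64.75 46 48
side -1 x(y) slope deg 1.05 at 0: -67.17 48 48
side red y(x) slope deg -1.2 at 0: 6.71 29 33
-64 [-12 -11 -10 -10  -9  -9  -9  -8  -8  -6  -4  -1   2   6  11  17  21  25
  30  33  35  38  39  41  41  41  41  42  41  42] [160 158 157 156 154 154 151 148 145 139 131 123 115 111 109 108 109 111
 113 114 114 113 111 109 108 108 109 111 114 116]
58 [-13 -12 -12 -12 -11 -11 -10  -9  -7  -4  -1   1   4   7  10  13  15  16
  17  18  17  17  17  17  17  18  19  20  21  22] [110 109 110 110 108 107 105 102  99  95  92  89  86  84  83  81  80  80
  80  80  80  81  81  82  81  80  79  80  80  80]
```

Run:
```python
from meas import *
mt=bot.camera_model('top')
th=np.radians(-9.1);ex=np.array([np.cos(th),np.sin(th)]);ey=np.array([-np.sin(th),np.cos(th)]);E=np.array([560,31.])
ys=np.arange(-20,32,1.)
for f,rs in(('top0',[(-67,-60),(-64,-58)]),('t2',[(-68,-63),(-66,-60),(59,63),(60,65)]),('t3',[(-68,-63),(-66,-60),(59,63),(60,65)])):
    I=np.load(f+'.npz')['im'].astype(float);b=(I[:,:,0]-I[:,:,2]).astype(np.float32)
    for lo,hi in rs:
        U=np.array([[proj(mt,[*(E+x*ex+y*ey),60]) for x in np.arange(lo,hi+1.)] for y in ys],np.float32)
        p=cv2.remap(b,U[...,0],U[...,1],cv2.INTER_LINEAR).mean(1)
        base=np.median(p[:12]);pk=np.median(p[-14:]);h=(base+pk)/2;i=np.argmax(p>h)
        print(f,lo,hi,'base',base.round(),'top',pk.round(),'cross',round(ys[i-1]+(h-p[i-1])/(p[i]-p[i-1]),2),p[12:36:2].astype(int))
```

```text
top0 -67 -60 base -11.0 top 33.0 cross 2.71 [-12 -11 -11  -9  -2   6  19  27  32  33  33  35]
top0 -64 -58 base -12.0 top 41.0 cross 2.46 [-12 -12 -11  -8   0  10  26  37  44  44  44  45]
t2 -68 -63 base -12.0 top 22.0 cross 2.66 [-12 -11 -11  -9  -4   2  10  15  18  19  21  22]
t2 -66 -60 base -13.0 top 30.0 cross 2.47 [-12 -11 -11  -9  -2   5  16  24  29  30  31  31]
t2 59 63 base -7.0 top 20.0 cross 2.45 [-7 -6 -6 -4  0  4 10 15 18 16 16 16]
t2 60 65 base -7.0 top 13.0 cross 2.62 [-6 -7 -7 -5 -2  1  6  9 11 10  9 10]
t3 -68 -63 base -12.0 top 24.0 cross 2.69 [-12 -12 -12 -10  -5   2  12  17  21  22  23  24]
t3 -66 -60 base -12.0 top 42.0 cross 3.01 [-12 -12 -11  -9  -2   7  22  31  39  41  42  43]
t3 59 63 base -8.0 top 21.0 cross 2.3 [-7 -7 -6 -5  0  5 11 15 16 16 17 17]
t3 60 65 base -8.0 top 15.0 cross 2.09 [-7 -7 -7 -5 -2  3  7 10 11 11 12 12]
```

The edge is consistently 1.9 mm beyond the line, with about 0.2° of yaw left and 0.5 mm off centre. One small correction.

Call:
{"api": "drive_tool", "payload": {
  "translation": [
    [0.02,-0.08,0],
    [0.05,-0.15,0],
    [0.05,-0.22,0],
    [0.05,-0.22,0],
    [0.05,-0.22,0]
  ],
  "twist": [
    [0,0,-0.1],
    [0,0,-0.2],
    [0,0,-0.2],
    [0,0,-0.2],
    [0,0,-0.2]
  ]
}}

```text
time_s: 15.45
tool_pos: [573.6, 114.9, 75.5]
orientation: [-2.39, -2.037, -0.001]
wrist_force: [-0.2, 5.2, 5.7]
opening: 0.292
finger_force: 61.0
```

Call:
{"api": "drive_tool", "payload": {
  "translation": [
    [0,0,0],
    [0,0,0],
    [0,0,0],
    [0,0,0],
    [0,0,0]
  ],
  "twist": [
    [0,0,0],
    [0,0,0],
    [0,0,0],
    [0,0,0],
    [0,0,0]
  ]
}}

```text
time_s: 15.95
tool_pos: [573.6, 114.9, 75.5]
orientation: [-2.39, -2.037, -0.001]
wrist_force: [-0.5, 4.9, 4.4]
opening: 0.294
finger_force: 61.0
```

Run:
```python
from meas import *
def avg(n,k=6):
    L=[bot.get_image(n) for _ in range(k)];return np.mean([a for a,_ in L],0),np.mean([b for _,b in L],0)
T,D=avg('top');S,_=avg('side');s=bot.sense();print(s['time_s'],s['tool_pos'],s['wrist_force'],s['wrist_torque'],s['finger_force'])
mt=bot.camera_model('top');r=T[:,:,2]-(T[:,:,0]+T[:,:,1])/2
pts=[]
for v in range(172,207):
    w=r[v,286:299];w=np.clip(w-np.median(w)-4,0,None)
    if w.sum()>8: pts.append((np.sum(w*np.arange(286,299))/w.sum(),v))
P=np.array([onz(mt,u,v,68)[:2] for u,v in pts])-[560,31.];th=np.radians(-9.1);x=P@[np.cos(th),np.sin(th)];y=P@[-np.sin(th),np.cos(th)]
k,c=np.polyfit(x,y,1);print('line y',c,'yaw err',np.degrees(k))
for p in((300,175),(298,205),(330,180),(270,185),(300,190)): # plate heights from depth
    o,d=ray(mt,*p);print(p,(o+d*D[p[1],p[0]]).round(1))
cv2.imwrite('pics/f.png',np.hstack([cv2.resize(S[150:250,290:370],None,fx=5,fy=5,interpolation=2)[:500],cv2.resize(T[150:250,260:340],None,fx=5,fy=5,interpolation=2)]))
```

```text
16.55 [573.61620156 114.88577143  75.48776978] [-0.32482017  5.11448632  5.49586585] [ 0.69096685 -0.01600548 -0.00500604] 60.99735617637634
line y 2.896446573813926 yaw err 0.10778054815600939
(300, 175) [601.6   7.7  67.8]
(298, 205) [511.1  14.4  68.4]
(330, 180) [584.9 -82.5  72.4]
(270, 185) [539.3  54.3 396.4]
(300, 190) [556.2   8.1  67.8][ WARN:0@9.134] global loadsave.cpp:1063 imwrite_ Unsupported depth image for selected encoder is fallbacked to CV_8U.
```

View pics/f.png

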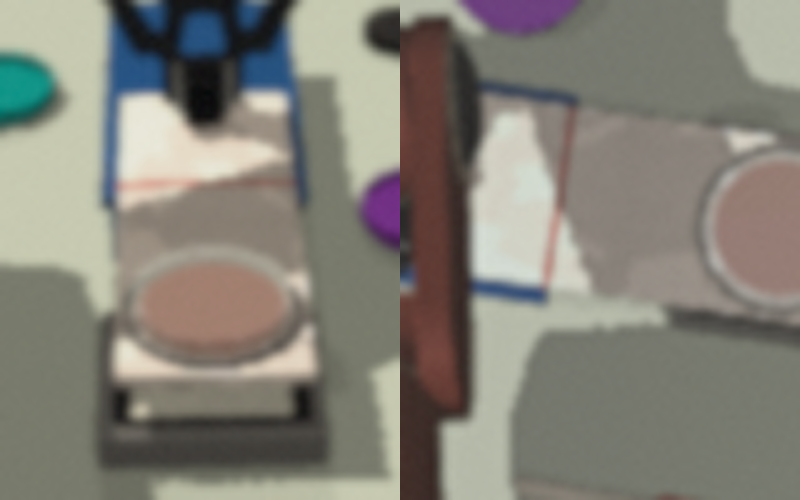

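The final view shows the red line on the bed's edge in both views (top panel (573,103) to (548,290)). It is within 0.4 mm and 0.1°. The dish is seated and the plate is level, pressed lightly onto the bed. Handing in.

```bash
python3 -c "
from station import bot
print(bot.close_job())"
```

```text
the job is handed in; nothing more can be done
None
```

I pressed blue, yellow and green fully down in that order, without pressing red. I then slid the plate out until its red line was within about 0.4 mm and 0.1° of the bed's outer edge and centred to within about 1 mm. The dish is still seated, and I handed the job in at about 17 s with the gripper holding the plate level; no verdict came back.

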